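Tip the lozenges into the bowl, then open the safety-cap medicine bottle

ROBOT

A 7-joint arm with a two-finger parallel gripper is mounted at the origin on the work surface. World frame = base frame: x ahead of the robot, y to its left, z up, the work surface at z = 0. Lengths are in m, angles in rad, forces in N, time in s.
With the tool pointing down it reaches from about 0.4 to 0.75 m from the base axis. Payload 19.5 kg.
Tool frame: the origin (TCP) lies midway between the tips of the shut fingers; the grasp point (between the pads) lies ctrl.grip_depth behind it (ctrl.grip_depth is the distance from the TCP to the grasp point, in m); z points along the fingers, y is the line along which they close (so a half turn about z gives the same grasp; the last joint's range is limited). The gripper opens to 85 mm and grips with 20 to 120 N. Pads are 22 mm wide; open, the fingers measure 114 mm over their backs; the gripper's body (76 mm by 85 mm) begins 54 mm behind the grasp point. The pads swing forward as they close: fully open they stand 13 mm farther back than shut.
Start: joints at [-1.386, 0.707, -0.028, 1.485, 0.022, 0.951, -0.075], TCP at [0.129, 0.56, 0.231] pointing down, gripper open.
Joint ranges: [-2.71, 2.71], [-0.32, 2.16], [-1.57, 1.52], [0, 2.45], [-1.46, 4.6], [0, 2.02], [-2.83, 2.83]. Speed limits (rad/s): [1.89, 1.89, 2.57, 2.57, 3.01, 3.01, 3.01].

INTERFACE

Orientations are given as a unit quaternion [x, y, z, w].
In Python, from rig import ctrl gives the robot as it stands.
- The arm moves only by the shell command python3 nudge.py 'ROWS' [OPENING] [FORCE]. ROWS is rows parted by semicolons, their numbers by spaces, 1 to 8 of them, each of 6 numbers: dx, dy, dz in m, then a rotation vector rx, ry, rz in rad; each row shifts and turns the commanded pose from where the row before left it, along the tool's axes as they then stand; what a row does not reach is not made up. A row lasts 1/12 s, in which the tool goes at most 0.0417 m and 0.125 rad, less where a joint would pass 70% of its speed; a pose out of reach is approached as far as the arm can. OPENING is the opening from 0.0 (shut) to 1.0 (fully open), set as the command begins (- or left out keeps the last). The fingers move at their own pace and stop on an object; FORCE is the grip in N (left out, the last holds). Time passes only in rows, so rows that do not move let the fingers close. It prints the time, the measured TCP pose, the force, the opening and the grip force at its end.
- ctrl.get_obs(): the state, without advancing time (a new reading comes with each control period).
- ctrl.read_camera(name): name is "side" or "top" or "wrist"; returns (picture, depth): 480x640x3 uint8, red, green, blue; 480x640 float32, m along the optical axis (not along the pixel's ray), 0 where there is no reading.
- ctrl.get_calibration(name): a dict with "intrinsics" (3x3 intrinsics, pixels), "pose" (4x4, takes a point from camera to world coordinates). Camera axes: x right, y down, z forward; pixel columns grow to the right and rows downward; lengths in m; the calibration is good to about 2 mm. A picture is of the moment at which its call begins: read the wrist's pose just before it. get_calibration takes no time and is no camera call; for the wrist camera it gives the pose at the moment of the call.
- ctrl.finish_job(): hands the job in; it is judged then, once.
The state is a dict: "t": time; "joint_positions": joint angles; "joint_velocities": joint speeds; "effort": joint torques, N m; "position": TCP position; "ee_rot": TCP orientation; "wrist_force": force on the tool from outside, world axes, zero at the start; "torque": the same for the moment, N m; "width": opening from 0.0 (shut) to 1.0 (fully open); "gripper_force": force on a finger pad.
Only numpy, scipy, OpenCV 4.12 (cv2) and the standard library are available. Lean on these libraries where they do the work, as an engineer would, in place of code of your own. Each camera call takes 0.05 s, during which the arm holds its last target. There are 200 camera calls.

TASK

Make up this patient's bowl: lift the blue tray by its handle and tip it so that all three lozenges slide into the steel bowl, without the fingers touching the lozenges, then set the tray down flat on the desk and let go of it. Then open the medicine bottle in the grey holder: press its orange safety cap down, twist it counterclockwise until it comes free, and lift it straight up. Finish while still holding the cap level above the open bottle, with about 5 cm of air between cap and bottle, so that I can take the tablets out; leave the bowl standing and everything else on the desk alone.

Things in the scene. Friction and masses are not known exactly. Their poses are not given: they have to be found in the camera images.
- tray: Loose blue pour tray, 142 mm long, 140 g. Origin: centre of the underside of its 100 (x) by 76 (y) mm pan; z up. Floor 4 mm thick; walls 16 mm high on three sides; the +x end is the open pouring lip. Behind the pan, at x = -86 mm, stands a handle plate: 8 mm thick (x), 44 mm wide (y), top 50 mm above the underside, 32 mm clear of the pan, joined to it by a 5 mm thick strip
- tray_grip (a point): grasp point of the tray's handle plate, 38 mm above the tray's underside, at tray x = -86 mm; close the fingers along the tray's x axis. Same axes as the tray
- tray_lip (a point): middle of the tray's pouring lip, on the floor's upper face: tray x = +50 mm, z = 4 mm. The smooth lozenges start to slide over it at a tilt of 13 to 20 degrees; a tilt of 40 to 45 degrees empties the tray
- lozenge_a: red hard throat lozenge, 28 x 20 x 14 mm, 11 g, lying loose in the tray; origin: centre of its underside
- lozenge_b: yellow hard throat lozenge, 28 x 20 x 14 mm, 11 g, lying loose in the tray; origin: centre of its underside
- lozenge_c: green hard throat lozenge, 28 x 20 x 14 mm, 11 g, lying loose in the tray; origin: centre of its underside
- bowl: Loose round steel bowl, 130 mm across the rim, 55 mm high, wall 3 mm, 250 g; origin: centre of its underside
- bottle: White medicine bottle with a green band, 68 mm wide, in a round grey holder (104 mm wide) fixed to the desk; neither moves or turns. Origin: centre of the holder's underside, on the desk; z up. Neck 34 mm wide, its top at 106 mm; the shoulder below the cap reaches full width at 68 mm height. A grey sprung plug stands 5 to 6 mm out of the open neck
- cap: Orange ribbed push-and-turn safety cap, white bar on top, round, 54 mm wide, 31 mm high, 30 g, locked on the bottle by three bayonet lugs. Origin: centre of its lower rim, 91 mm above the desk while locked; z up through its top. A spring holds it up in its lock (4 N at rest, 11 N fully down). Unpressed, or clockwise, it turns no more than 8 degrees; unturned it cannot be pulled off
- cap_top (a point): centre of the cap's top face, 31 mm above its lower rim (122 mm above the desk while locked). Pressed down at least 3.5 mm (it stops at 5.5 mm) and kept down, the cap turns counterclockwise seen from above; from 56 to 77 degrees (aim for 68; an end stop follows, harmless) its lugs stand in open slots and it lifts straight off
- phone: bystander: black phone lying flat, 72 x 150 x 9 mm; origin: centre of its underside. Leave alone
- pen: bystander: black pen lying flat, 150 mm long, 12 mm high; origin: centre of its underside. Leave alone
- spare: bystander: small white jar with a white lid, 48 mm wide, 78 mm high; origin: centre of its underside. Leave alone
- sanitiser: bystander: clear sanitiser bottle with a white cap, 68 mm wide, 140 mm high; origin: centre of its underside. Leave alone
- tape: bystander: roll of white tape lying flat, 60 mm wide, 19 mm high; origin: centre of its underside. Leave alone
- thermometer: bystander: white thermometer lying flat, 34 x 125 x 18 mm; origin: centre of its underside. Leave alone

How it is judged:
On the way, in this order (a step that is already met when the one before it is completed fails the run):
1. the tray is tipped (more than 0.15 rad) (angle between tray's own z axis and vertical above 0.15 rad), for 0.05 s.
2. all three lozenges lie in the bowl (horizontal distance between each of lozenge_a, lozenge_b, lozenge_c and bowl below 0.06 m and z of lozenge_a in the frame of bowl between 0 and 0.05 m and z of lozenge_b in the frame of bowl between 0 and 0.05 m and z of lozenge_c in the frame of bowl between 0 and 0.05 m), for 0.2 s.
3. the tray stands flat on the desk, let go, while the cap is still on the bottle (height (world z) of tray below 0.008 m and angle between tray's own z axis and vertical below 0.06 rad and contact force between the fingers and tray below 0.1 N and z of cap in the frame of bottle below 0.097 m and horizontal distance between cap and bottle below 0.01 m), for 0.2 s.
At the end, for the whole second after the job is handed in: The gripper holds the cap still (over 1 N), rim 25 to 124 mm above the neck, within 40 mm of the bottle axis, level within 0.3 rad, off the bottle; the three lozenges lie in the upright bowl (0.1 rad); the tray lies flat on the desk (under 8 mm up, 0.06 rad) (all of step 2 and height (world z) of tray below 0.008 m and angle between tray's own z axis and vertical below 0.06 rad and angle between bowl's own z axis and vertical below 0.1 rad and z of cap in the frame of bottle between 0.131 and 0.23 m and horizontal distance between cap and bottle below 0.04 m and angle between cap's own z axis and vertical below 0.3 rad and contact force between the fingers and cap above 1 N and contact force between cap and bottle below 0.1 N and linear speed of cap below 0.03 m/s); the arm keeps its last pose, push and grip.
It fails at once if the fingers press on a lozenge (over 0.5 N) (contact force between the fingers and lozenge_a above 0.5 N or contact force between the fingers and lozenge_b above 0.5 N or contact force between the fingers and lozenge_c above 0.5 N).
It fails at once if a bystander is moved by more than 30 mm (distance of any of phone, pen, spare, sanitiser, tape, thermometer from where it was at the start of the episode above 0.03 m).
It also fails if it takes over 64 s, if anything falls off the work surface, if the arm or the gripper's body presses on something with over 40 N, if the wrist force passes 120 N, or if a joint passes its speed limit or range.

## Working session

There is one attempt and no reset: what is moved stays moved. The work goes in short steps, Python scripts to look and compute and a shell command to move; the robot and the scene stay as the last step left them, time stands still between calls to the robot, and variables do not carry over. Pictures are saved under pics/ and viewed, at most 10 in all, crops included, and the job is handed in when it is done.

```bash
ls; mkdir -p pics
python3 - <<'E'
from rig import ctrl
import cv2,numpy as np
o=ctrl.get_obs();print(o['t'],o['position'],o['ee_rot'],o['width'],ctrl.grip_depth)
for n in('top','side'):
    p,d=ctrl.read_camera(n);cv2.imwrite(f'pics/{n}0.png',p[:,:,::-1]);np.savez(f'{n}0.npz',p=p,d=d)
    c=ctrl.get_calibration(n);print(n,c['intrinsics'].tolist(),np.round(c['pose'],4).tolist())
E
```

```text
nudge.py
pics
rig.py
0.0 [0.12923937 0.56002085 0.230834  ] [ 1.13165293e-01  9.93576021e-01 -5.51093021e-04 -4.74957396e-05] 0.9965612793179686 0.0187
top [[522.1859753075336, 0.0, 320.613706422591], [0.0, 522.1859753075336, 234.80695419345358], [0.0, 0.0, 1.0]] [[0.0135, -0.9894, 0.1449, 0.4155], [-0.9999, -0.0123, 0.0088, 0.0057], [-0.0069, -0.145, -0.9894, 1.1322], [0.0, 0.0, 0.0, 1.0]]
side [[454.8291214716527, 0.0, 319.03041931368745], [0.0, 454.8291214716527, 237.25566950566017], [0.0, 0.0, 1.0]] [[0.926, -0.2311, 0.2984, 0.3214], [-0.3767, -0.517, 0.7686, -0.6295], [-0.0234, -0.8242, -0.5658, 0.6], [0.0, 0.0, 0.0, 1.0]]
```
View pics/top0.png

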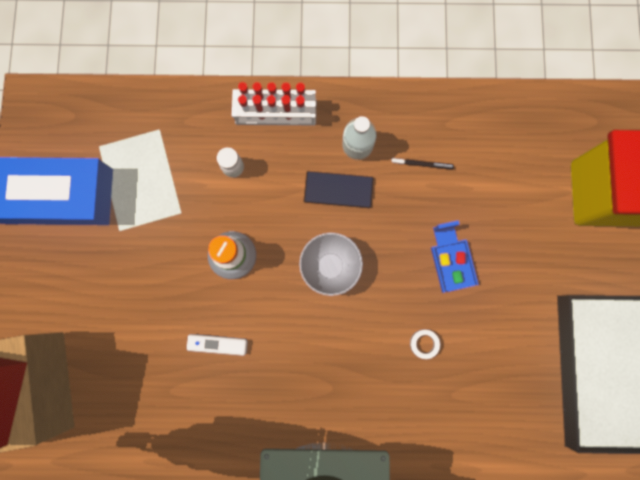

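View pics/side0.png

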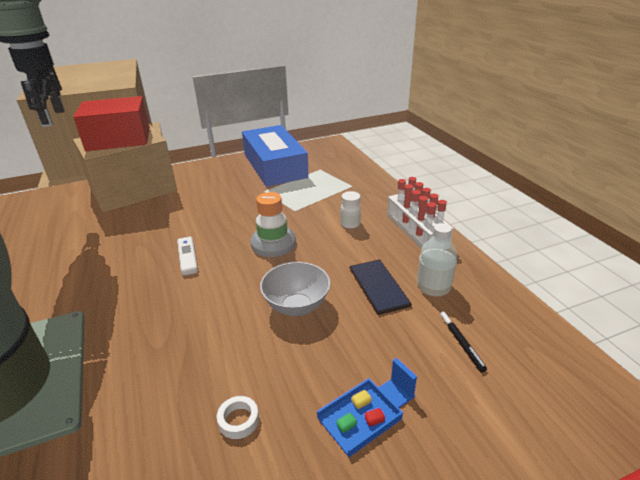

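The top view shows the tray at about (455,260), with its handle at (447,228) on the far side and its lip towards the robot. The bowl is at (331,264), the orange cap at (223,250) and the holder at (232,256). The phone (339,189), tape (426,345) and other bystanders are clear of the route between tray and bowl. The side view agrees, with the cap at (269,203) and the handle at (403,380).

Create h.py:
```python
import cv2,numpy as np
from rig import ctrl
from scipy.spatial.transform import Rotation as R
def ray(n,px,z,c=None):
    c=c or ctrl.get_calibration(n);px=np.atleast_2d(px).astype(float)
    d=np.c_[px,np.ones(len(px))]@np.linalg.inv(c['intrinsics']).T@c['pose'][:3,:3].T
    o=c['pose'][:3,3];return o+d*((z-o[2])/d[:,2])[:,None]
def mask(p,lo,hi):
    return cv2.inRange(cv2.cvtColor(p,cv2.COLOR_RGB2HSV),lo,hi)
def big(m,box=None):
    if box: k=np.zeros_like(m);k[box[1]:box[3],box[0]:box[2]]=1;m=m*k
    cs=cv2.findContours(m,cv2.RETR_EXTERNAL,cv2.CHAIN_APPROX_NONE)[0]
    return max(cs,key=cv2.contourArea)
def pts(m,n,d):
    v,u=np.nonzero((m>0)&(d>0));c=ctrl.get_calibration(n);z=d[v,u]
    q=(np.c_[u,v,np.ones(len(u))]*z[:,None])@np.linalg.inv(c['intrinsics']).T
    return q@c['pose'][:3,:3].T+c['pose'][:3,3]
```

Run:
```python
from h import *
np.set_printoptions(precision=4,suppress=True)
for n in('top','side'):
    f=np.load(n+'0.npz');p,d=f['p'],f['d']
    box={'top':(400,200,500,310),'side':(300,340,440,470)}[n]
    k=np.zeros(p.shape[:2],np.uint8);k[box[1]:box[3],box[0]:box[2]]=1
    m=mask(p,(100,120,40),(125,255,255))*k
    P=pts(m,n,d)
    hd=P[(P[:,2]>.04)];print(n,'handle',len(hd),hd.mean(0),np.ptp(hd,0),cv2.fitLine(hd[:,:2].astype(np.float32),2,0,.01,.01).ravel())
    low=P[(P[:,2]<.03)]; r=cv2.minAreaRect(low[:,:2].astype(np.float32)); print('pan',r,cv2.boxPoints(r).tolist(), np.median(low[:,2]))
    # loz
    for nm,lo,hi in(('red',(0,150,80),(8,255,255)),('yel',(22,120,80),(34,255,255)),('grn',(45,120,40),(75,255,255))):
        c=big(mask(p,lo,hi),box);M=cv2.moments(c);print(nm,ray(n,(M['m10']/M['m00'],M['m01']/M['m00']),.016))
    cb={'top':(200,225,250,275),'side':(240,180,300,220)}[n]
    mo=mask(p,(6,150,100),(20,255,255));c=big(mo,cb)
    print('cap',cv2.boundingRect(c));kk=np.zeros_like(mo);cv2.drawContours(kk,[c],-1,255,-1)
    Q=pts(kk,n,d);T=Q[Q[:,2]>.117];print(T.mean(0),T.max(0),T.min(0),cv2.minEnclosingCircle(T[:,:2].astype(np.float32)))
    bar=kk.copy();bar[mo>0]=0
    B=pts(bar,n,d);print('bar',len(B),B.mean(0),cv2.fitLine(B[:,:2].astype(np.float32),2,0,.01,.01).ravel())
    bb={'top':(290,225,372,305),'side':(250,255,340,325)}[n]
    kb=np.zeros_like(mo);kb[bb[1]:bb[3],bb[0]:bb[2]]=255
    Q=pts(kb,n,d);T=Q[(Q[:,2]>.05)&(Q[:,2]<.07)];print('bowl',len(T),cv2.minEnclosingCircle(T[:,:2].astype(np.float32)))
```

```text
top handle 65 [ 0.599  -0.2505  0.0487] [0.0127 0.041  0.0144] [ 0.2208 -0.9753  0.599  -0.2505]
pan ((0.534764289855957, -0.267367959022522), (0.13466067612171173, 0.07685209810733795), 13.484981536865234) [[0.4603295624256134, -0.24570205807685852], [0.47825077176094055, -0.32043543457984924], [0.609199047088623, -0.2890338599681854], [0.5912778377532959, -0.2143004834651947]] 0.00413750679795033
red [[ 0.5336 -0.2848  0.016 ]]
yel [[ 0.5296 -0.2501  0.016 ]]
grn [[ 0.4927 -0.2768  0.016 ]]
cap (200, 225, 50, 50)
[0.5339 0.2069 0.1218] [0.5594 0.2341 0.1283] [0.5079 0.1813 0.117 ] ((0.5340518951416016, 0.20713269710540771), 0.027093227952718735)
bar 71 [0.5382 0.2135 0.1103] [0.6478 0.7618 0.5382 0.2135]
bowl 381 ((0.5147680044174194, -0.005641188472509384), 0.06452351808547974)
side handle 213 [ 0.5973 -0.2565  0.0469] [0.0167 0.0448 0.0118] [ 0.2333 -0.9724  0.5973 -0.2565]
pan ((0.5327996611595154, -0.26506587862968445), (0.1397208720445633, 0.08725936710834503), 13.243559837341309) [[0.454802006483078, -0.2386009246110916], [0.47479233145713806, -0.3235396146774292], [0.6107972860336304, -0.2915308475494385], [0.5908069610595703, -0.2065921425819397]] 0.0038107247516830367
red [[ 0.5305 -0.2903  0.016 ]]
yel [[ 0.526  -0.2561  0.016 ]]
grn [[ 0.4893 -0.2828  0.016 ]]
cap (257, 192, 25, 24)
[0.5306 0.2011 0.1205] [0.5543 0.2288 0.1229] [0.5063 0.1754 0.1171] ((0.531795859336853, 0.20236311852931976), 0.02724311873316765)
bar 52 [0.5325 0.2028 0.1193] [ 0.4667 -0.8844  0.5325  0.2028]
bowl 410 ((0.5128968954086304, -0.008192330598831177), 0.06571941077709198)
```

```bash
cat >> h.py <<'E'
def go(p,yaw=None,y3=None):
    """print tool-axes shift to TCP p and turn so tool y has world heading yaw (deg), tool z down"""
    o=ctrl.get_obs();T=R.from_quat(o['ee_rot']);np.set_printoptions(precision=4,suppress=True)
    print('t',round(o['t'],2),'pos',o['position'],'shift',T.inv().apply(np.array(p)-o['position']),'F',o['wrist_force'],'w',o['width'],'gf',o['gripper_force'])
    if yaw is not None:
        a=np.radians(yaw);y=np.array([np.cos(a),np.sin(a),0]);z=np.array([0,0,-1.]);D=R.from_matrix(np.c_[np.cross(y,z),y,z])
        print('turn',(T.inv()*D).as_rotvec(),'then shift',D.inv().apply(np.array(p)-o['position']))
E
r='-.0265 -.0285 0 0 0 0';
python3 nudge.py '-.0265 -.0285 0 0 0 0;-.0265 -.0285 0 0 0 0;-.0265 -.0285 0 0 0 0;-.0265 -.0285 0 0 0 0;-.0265 -.0285 0 0 0 0;-.0265 -.0285 0 0 0 0;-.0265 -.0285 0 0 0 0;-.0265 -.0285 0 0 0 0' 0.4 60
python3 nudge.py '-.0265 -.0285 0 0 0 0;-.0265 -.0285 0 0 0 0;-.0265 -.0285 0 0 0 0;-.0265 -.0285 0 0 0 0;-.0265 -.0285 0 0 0 0;-.0265 -.0285 0 0 0 0;-.0265 -.0285 0 0 0 0;-.0265 -.0285 0 0 0 0'
python3 -c "
from h import *
go([.598,-.2535,.12],13.35);print(ctrl.get_obs()['joint_positions'])"
```

```text
t: 0.77
position: [0.285, 0.2887, 0.2313]
ee_rot: [0.113, 0.994, -0.0, -0.0]
wrist_force: [1.2, 0.8, 0.0]
width: 0.401
gripper_force: 0.0
t: 1.43
position: [0.4404, 0.0185, 0.2313]
ee_rot: [0.113, 0.994, -0.0, -0.0]
wrist_force: [0.4, 1.7, 0.1]
width: 0.401
gripper_force: 0.0
t 1.43 pos [0.4404 0.0185 0.2313] shift [-0.2148 -0.2296  0.1113] F [0.4096 1.6997 0.1017] w 0.4010833187920711 gf 0.0
turn [-0.0002 -0.0001  1.1108] then shift [-0.3011  0.0905  0.1113]
[-0.0246  0.5176 -0.1464  1.9423  0.1137  0.6897  1.1038]
```

```bash
python3 nudge.py '-.0268 -.0287 0 0 0 .1234;0 0 0 0 0 .1234;0 0 0 0 0 .1234;0 0 0 0 0 .1234;0 0 0 0 0 .1234;0 0 0 0 0 .1234;0 0 0 0 0 .1234;0 0 0 0 0 .1234' >/dev/null
python3 nudge.py '0 0 0 0 0 .1234;-.038 .011 0 0 0 0;-.038 .011 0 0 0 0;-.038 .011 0 0 0 0;-.038 .011 0 0 0 0;-.038 .011 0 0 0 0;-.038 .011 .02 0 0 0;-.03 .01 .02 0 0 0'
python3 nudge.py '0 0 0.03 0 0 0;0 0 0 0 0 0'
python3 -c "
from h import *
go([.598,-.2535,.12],13.35);print(ctrl.get_obs()['joint_positions'])
c=ctrl.get_calibration('wrist')
p,d=ctrl.read_camera('wrist');cv2.imwrite('pics/w1.png',p[:,:,::-1])
m=mask(p,(100,120,40),(125,255,255));P=pts(m,'wrist',d)
h=P[P[:,2]>.044];print(len(h),h.mean(0),np.ptp(h,0),cv2.fitLine(h[:,:2].astype(np.float32),2,0,.01,.01).ravel(),h[:,2].max())
"
```

```text
t: 2.77
position: [0.5927, -0.2476, 0.1924]
ee_rot: [0.62, 0.784, 0.0, 0.001]
wrist_force: [0.3, 0.3, 0.3]
width: 0.401
gripper_force: 0.0
t: 2.93
position: [0.5899, -0.2452, 0.157]
ee_rot: [0.621, 0.784, -0.001, -0.004]
wrist_force: [-0.8, 1.2, -1.3]
width: 0.398
gripper_force: 0.0
t 2.93 pos [ 0.5899 -0.2452  0.157 ] shift [-0.0101  0.0062  0.0369] F [-0.8097  1.1939 -1.3389] w 0.3984857939556648 gf 0.0
turn [-0.0064 -0.0041 -0.0014] then shift [-0.0099  0.006   0.037 ]
[ 0.2789  0.9036  0.1496  1.3121 -0.1448  0.9441  0.6897]
754 [ 0.599  -0.2506  0.0538] [0.0169 0.0444 0.0115] [ 0.2318 -0.9728  0.599  -0.2506] 0.05613862153541346
```

View pics/w1.png

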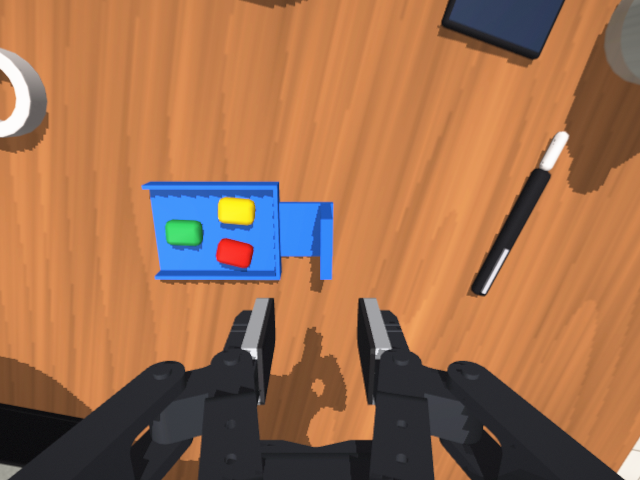

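The wrist view shows the handle plate at about (326,240), between the two finger planes and square to them. The lozenges are well away to the left, at (185–240, 205–255).

```bash
python3 nudge.py '-.009 .006 .02 0 0 0;0 0 .03 0 0 0;0 0 .03 0 0 0;0 0 .02 0 0 0;0 0 0 0 0 0;0 0 0 0 0 0'
python3 -c "
from h import *
go([.598,-.252,.0193],13.35)"
```

```text
t: 3.48
position: [0.6004, -0.2516, 0.0642]
ee_rot: [0.62, 0.785, 0.0, 0.0]
wrist_force: [0.4, -0.5, 0.7]
width: 0.403
gripper_force: 0.0
t 3.48 pos [ 0.6004 -0.2516  0.0642] shift [ 0.0002 -0.0025  0.0449] F [ 0.3744 -0.4881  0.7098] w 0.4033643717342876 gf 0.0
turn [0.0005 0.0003 0.0012] then shift [ 0.0002 -0.0024  0.0449]
```

```bash
python3 nudge.py '0 -.002 .015 0 0 0;0 0 .015 0 0 0;0 0 .01 0 0 0;0 0 .005 0 0 0;0 0 0 0 0 0;0 0 0 0 0 0;0 0 0 0 0 0'
python3 nudge.py '0 0 0 0 0 0;0 0 0 0 0 0;0 0 0 0 0 0;0 0 0 0 0 0;0 0 0 0 0 0;0 0 0 0 0 0' 0 60
python3 nudge.py '0 0 -.01 0 0 0;0 0 -.01 0 0 0;0 0 -.02 0 0 0;0 0 -.03 0 0 0;0 0 -.03 0 0 0;0 0 0 0 0 0;0 0 0 0 0 0;0 0 0 0 0 0'
python3 -c "
from h import *
go([.598,-.252,.0193],13.35)
p,d=ctrl.read_camera('wrist');cv2.imwrite('pics/w2.png',p[:,:,::-1])"
```

```text
t: 4.07
position: [0.5985, -0.2528, 0.0187]
ee_rot: [0.62, 0.785, 0.0, 0.001]
wrist_force: [-0.4, -0.1, 0.3]
width: 0.402
gripper_force: 0.0
t: 4.57
position: [0.5982, -0.2528, 0.0182]
ee_rot: [0.62, 0.785, 0.0, 0.0]
wrist_force: [-0.5, 0.2, 6.3]
width: 0.089
gripper_force: 59.3
t: 5.23
position: [0.5977, -0.2524, 0.1175]
ee_rot: [0.62, 0.785, -0.0, -0.0]
wrist_force: [-0.1, -0.4, -2.5]
width: 0.079
gripper_force: 58.7
t 5.23 pos [ 0.5977 -0.2524  0.1175] shift [0.0003 0.0004 0.0982] F [-0.0964 -0.4322 -2.4713] w 0.07869876505074494 gf 58.745484352111816
turn [-0.0003 -0.0002  0.0005] then shift [0.0004 0.0004 0.0982]
```

View pics/w2.png

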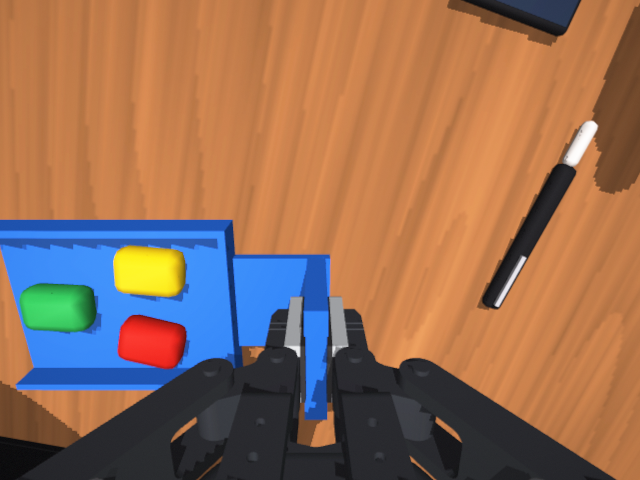

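The tray is held square and level off the desk. The plate sits between the pads at about (315,340), and all three lozenges are still in the pan.

```bash
python3 nudge.py '.008 0 0 0 0 0;.016 0 0 0 0 0;.024 0 0 0 0 0;.024 0 0 0 0 0;.024 0 0 0 0 0;.024 0 0 0 0 0;.024 0 0 0 0 0;.024 0 0 0 0 0' >/dev/null
python3 nudge.py '.024 0 0 0 0 0;.024 0 0 0 0 0;.024 0 0 0 0 0;.012 0 0 0 0 0;.006 0 0 0 0 0;0 .004 0 0 0 0;0 .007 0 0 0 0;0 .01 0 0 0 0'
python3 nudge.py '0 .01 0 0 0 0;0 .01 0 0 0 0;0 .01 0 0 0 0;0 .01 0 0 0 0;0 .01 0 0 0 0;0 .01 0 0 0 0;0 .01 0 0 0 0;0 .01 0 0 0 0'
python3 nudge.py '0 .01 .002 0 0 0;0 .008 .006 0 0 0;0 .005 .006 0 0 0;0 .002 .006 0 0 0;0 0 .002 0 0 0;0 0 0 0 0 0;0 0 0 0 0 0;0 0 0 0 0 0'
python3 -c "
from h import *
go([.661,.028,.0953],13.35);print(ctrl.get_obs()['joint_positions'])
p,d=ctrl.read_camera('top');cv2.imwrite('pics/t2.png',cv2.resize(p[120:320,180:480,::-1],None,fx=2,fy=2))
P=pts(mask(p,(100,120,40),(125,255,255)),'top',d);P=P[(P[:,0]>.4)&(P[:,0]<.7)&(abs(P[:,1])<.12)&(P[:,2]>.06)&(P[:,2]<.12)];r=cv2.minAreaRect(P[:,:2].astype(np.float32));print(cv2.boxPoints(r),np.percentile(P[:,2],[2,20,50,98]))"
```

```text
t: 6.62
position: [0.5594, 0.0018, 0.1176]
ee_rot: [0.621, 0.784, -0.0, 0.0]
wrist_force: [0.6, -0.1, -2.5]
width: 0.083
gripper_force: 58.8
t: 7.28
position: [0.6377, 0.0202, 0.1174]
ee_rot: [0.621, 0.784, -0.0, 0.0]
wrist_force: [-0.1, 0.3, -2.9]
width: 0.081
gripper_force: 58.8
t: 7.95
position: [0.6608, 0.0273, 0.0959]
ee_rot: [0.62, 0.785, 0.0, 0.0]
wrist_force: [-0.4, -0.3, -1.5]
width: 0.079
gripper_force: 58.8
t 7.95 pos [0.6608 0.0273 0.0959] shift [0.0006 0.0003 0.0006] F [-0.4121 -0.263  -1.53  ] w 0.0793062311451606 gf 58.75428557395935
turn [0.0003 0.0003 0.0003] then shift [0.0006 0.0003 0.0006]
[-0.176   1.0163  0.2078  1.2743 -0.2306  0.8738  0.3174]
[[ 0.5289 -0.0359]
 [ 0.5924 -0.0501]
 [ 0.5983 -0.0238]
 [ 0.5347 -0.0096]] [0.0774 0.08   0.0817 0.0959]
```

View pics/t2.png

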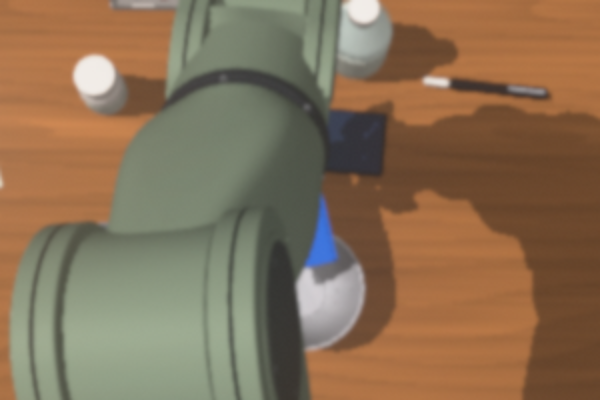

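The arm hides most of the top view. The lip edge is still visible over the bowl at (325,262), and the depth points put it where it was planned. I'll tip the tray about the lip next.

```bash
python3 nudge.py '0 -.0008 -.0068 -.05 0 0;0 -.0008 -.0068 -.05 0 0;0 -.0008 -.0068 -.05 0 0;0 -.0008 -.0068 -.05 0 0;0 -.0008 -.0068 -.05 0 0;0 -.0008 -.0068 -.05 0 0;0 -.0008 -.0068 -.05 0 0;0 -.0008 -.0068 -.05 0 0'
python3 -c "
from h import *
o=ctrl.get_obs();print(o['joint_positions'],o['position']+R.from_quat(o['ee_rot']).apply([0,-.136,.0153]))"
python3 nudge.py '0 -.0008 -.0068 -.05 0 0;0 -.0008 -.0068 -.05 0 0;0 -.0008 -.0068 -.05 0 0;0 -.0008 -.0068 -.05 0 0;0 -.0008 -.0068 -.05 0 0;0 -.0008 -.0068 -.05 0 0;0 -.0008 -.0068 -.05 0 0;0 -.0008 -.0068 -.05 0 0'
python3 nudge.py '0 0 0 0 0 0;0 0 0 0 0 0;0 0 0 0 0 0;0 0 0 0 0 0;0 0 0 0 0 0;0 0 0 0 0 0'
python3 -c "
from h import *
o=ctrl.get_obs();print(o['joint_positions'],o['position']+R.from_quat(o['ee_rot']).apply([0,-.136,.0153]))
p,d=ctrl.read_camera('side');a=p[180:380,200:440,::-1]
p,d=ctrl.read_camera('wrist');cv2.imwrite('pics/m3.png',np.hstack([cv2.resize(a,(480,400)),cv2.resize(p[:,:,::-1],(320,400))]))"
```

```text
t: 8.67
position: [0.6455, 0.0239, 0.1487]
ee_rot: [0.607, 0.769, 0.157, 0.124]
wrist_force: [1.0, 0.2, -1.9]
width: 0.082
gripper_force: 58.9
[-0.04313946  0.79373918 -0.01863578  1.78285303 -0.32475698  0.17691807
  0.48902238] [ 0.52964957 -0.00372693  0.08129469]
t: 9.33
position: [0.6656, 0.0029, 0.2556]
ee_rot: [0.58, 0.743, 0.272, 0.191]
wrist_force: [0.4, -0.3, -1.7]
width: 0.081
gripper_force: 61.1
t: 9.83
position: [0.6654, 0.0036, 0.2537]
ee_rot: [0.581, 0.744, 0.271, 0.19]
wrist_force: [-0.3, -0.6, -2.4]
width: 0.084
gripper_force: 61.1
[ 2.36808968e-01  6.55983967e-01 -3.37890142e-01  1.86448457e+00
 -7.30003596e-01  1.04931002e-03  1.00887713e+00] [ 0.5711106  -0.01789036  0.1568995 ]
```

View pics/m3.png

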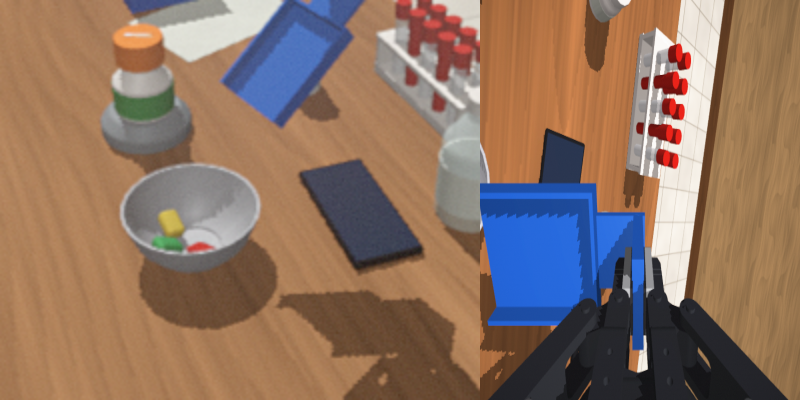

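All three lozenges lie in the bowl (at about (170,225), (168,243) and (200,247) in the crop) and the tray is empty. I'll level the tray, moving away from the joint-6 limit, and carry it back.

```bash
python3 nudge.py '0 0 0 .1 0 0;0 0 0 .1 0 0;0 0 0 .1 0 0;0 0 0 .1 0 0;0 0 0 0 0 0'
python3 -c "
from h import *
go([.53,-.273,.15],13.35);print(ctrl.get_obs()['joint_positions'])"
```

```text
t: 10.35
position: [0.6675, 0.0053, 0.2474]
ee_rot: [0.599, 0.775, 0.172, 0.108]
wrist_force: [1.7, 1.9, -2.6]
width: 0.083
gripper_force: 61.0
t 10.35 pos [0.6675 0.0053 0.2474] shift [-0.2369 -0.223  -0.    ] F [ 1.6826  1.8694 -2.6142] w 0.08250391818635608 gf 61.02840185165405
turn [ 0.4059 -0.0447  0.0206] then shift [-0.239  -0.198   0.0974]
[-0.1253  0.7011  0.2607  1.5831 -0.6203  0.5736  0.7744]
```

```bash
python3 nudge.py '0 0 0 .081 -.009 .004;0 0 0 .081 -.009 .004;0 0 0 .081 -.009 .004;0 0 0 .081 -.009 .004;0 0 0 .081 -.009 .004;0 0 0 0 0 0;0 0 0 0 0 0'
python3 -c "
from h import *
go([.59,-.255,.06],13.35);print(ctrl.get_obs()['joint_positions'])"
```

```text
t: 10.93
position: [0.668, 0.004, 0.2452]
ee_rot: [0.621, 0.784, 0.005, 0.002]
wrist_force: [0.2, -0.9, -1.6]
width: 0.087
gripper_force: 60.9
t 10.93 pos [0.668  0.004  0.2452] shift [-0.2347 -0.1373  0.1831] F [ 0.2166 -0.8523 -1.5977] w 0.08666587753969832 gf 60.93149542808533
turn [ 0.0104 -0.0031 -0.0012] then shift [-0.234  -0.1357  0.1852]
[-0.2282  0.8959  0.4825  1.0819 -0.3997  1.24    0.4527]
```

```bash
python3 nudge.py '-.029 -.017 0 .010 -.003 -.001;-.029 -.017 0 0 0 0;-.029 -.017 0 0 0 0;-.029 -.017 0 0 0 0;-.029 -.017 0 0 0 0;-.029 -.017 0 0 0 0;-.029 -.017 0 0 0 0;-.031 -.017 0 0 0 0'
python3 nudge.py '0 0 .03 0 0 0;0 0 .03 0 0 0;0 0 .03 0 0 0;0 0 .03 0 0 0;0 0 .03 0 0 0;0 0 .02 0 0 0;0 0 0 0 0 0;0 0 0 0 0 0'
python3 -c "
from h import *
go([.59,-.255,.0193],13.35)
p,d=ctrl.read_camera('side');m=mask(p,(100,120,40),(125,255,255));P=pts(m,'side',d);k=(P[:,1]<-.15)&(P[:,0]<.7)&(P[:,0]>.35)&(P[:,2]<.15);P=P[k];print(len(P),np.percentile(P[:,2],[1,10,50,90,99]))
L=P[P[:,2]<np.median(P[:,2])+.004];A=np.c_[L[:,:2],np.ones(len(L))];print(np.linalg.lstsq(A,L[:,2],rcond=None)[0])"
```

```text
t: 11.6
position: [0.5878, -0.2566, 0.2476]
ee_rot: [0.62, 0.784, 0.0, 0.002]
wrist_force: [-0.4, 0.0, -2.0]
width: 0.083
gripper_force: 61.0
t: 12.27
position: [0.5877, -0.256, 0.0778]
ee_rot: [0.621, 0.784, -0.001, 0.001]
wrist_force: [-0.2, 0.5, -0.3]
width: 0.083
gripper_force: 61.0
t 12.27 pos [ 0.5877 -0.256   0.0778] shift [0.0006 0.0025 0.0585] F [-0.2171  0.5017 -0.2809] w 0.08331602317307642 gf 61.044384241104126
turn [-0.001   0.0023 -0.0023] then shift [0.0004 0.0025 0.0585]
4682 [0.0602 0.0615 0.0631 0.0742 0.108 ]
[ 0.0127 -0.0402  0.0451]
```

```bash
python3 nudge.py '0 0 .02 0 0 0;0 0 .02 0 0 0;0 0 .01 0 0 0;0 0 .005 0 0 0;0 0 .003 0 0 0;0 0 .001 0 0 0;0 0 0 0 0 0;0 0 0 0 0 0'
python3 nudge.py '0 0 0 0 0 0;0 0 0 0 0 0;0 0 0 0 0 0;0 0 0 0 0 0;0 0 0 0 0 0' 0.4
python3 nudge.py '0 0 -.01 0 0 0;0 0 -.02 0 0 0;0 0 -.03 0 0 0;0 0 -.03 0 0 0;0 0 -.03 0 0 0;0 0 -.03 0 0 0;0 0 -.03 0 0 0;0 0 0 0 0 0'
python3 -c "
from h import *
go([.533,.204,.2],90)
p,d=ctrl.read_camera('side');m=mask(p,(100,120,40),(125,255,255));P=pts(m,'side',d);k=(P[:,1]<-.15)&(P[:,0]<.7)&(P[:,0]>.35)&(P[:,2]<.15);P=P[k];print(len(P),np.percentile(P[:,2],[1,10,50,90,99]))
L=P[P[:,2]<np.median(P[:,2])+.004];A=np.c_[L[:,:2],np.ones(len(L))];print(np.linalg.lstsq(A,L[:,2],rcond=None)[0]);print(ctrl.get_obs()['joint_positions'])"
```

```text
t: 12.98
position: [0.5883, -0.256, 0.0194]
ee_rot: [0.621, 0.784, -0.002, 0.001]
wrist_force: [-1.0, 1.0, -0.7]
width: 0.084
gripper_force: 61.0
t: 13.4
position: [0.5879, -0.2559, 0.0186]
ee_rot: [0.621, 0.784, -0.002, 0.0]
wrist_force: [-0.5, 0.7, -0.8]
width: 0.4
gripper_force: 0.0
t: 14.07
position: [0.5897, -0.2565, 0.2049]
ee_rot: [0.621, 0.784, -0.001, 0.004]
wrist_force: [1.1, -0.3, 0.1]
width: 0.398
gripper_force: 0.0
t 14.07 pos [ 0.5897 -0.2565  0.2049] shift [0.4612 0.0504 0.0018] F [ 1.0883 -0.3491  0.1379] w 0.398066747735809 gf 0.0
turn [-0.0023  0.0081 -1.3394] then shift [0.0567 0.4605 0.0049]
4724 [0.0004 0.0018 0.0037 0.0166 0.0493]
[ 0.0084 -0.0037 -0.0022]
[ 0.1786  0.8857  0.433   1.2626 -0.376   1.068   0.8812]
```

```bash
python3 nudge.py '.02 .0042 0 0 0 0;.0385 .0042 0 0 0 0;.0385 .0042 0 0 0 0;.0385 .0042 0 0 0 0;.0385 .0042 0 0 0 0;.0385 .0042 0 0 0 0;.0385 .0042 0 0 0 0;.0385 .0042 0 0 0 0' 1.0 >/dev/null
python3 nudge.py '.0385 .0042 0 0 0 0;.0385 .0042 0 0 0 0;.0385 .0042 0 0 0 0;.018 .0042 0 0 0 .1164;0 0 0 0 0 .1164;0 0 0 0 0 .1164;0 0 0 0 0 .1164;0 0 0 0 0 .1164'
python3 nudge.py '0 0 0 0 0 0;0 0 0 0 0 0;0 0 0 0 0 0'
cat > cap.py <<'E'
from h import *
from h import go
go([.5325,.2045,.2],-20)
p,d=ctrl.read_camera('wrist');cv2.imwrite('pics/w4.png',p[:,:,::-1])
c=big(mask(p,(6,150,100),(20,255,255)));kk=np.zeros(d.shape,np.uint8);cv2.drawContours(kk,[c],-1,255,-1)
Q=pts(kk,'wrist',d);print('z',np.percentile(Q[:,2],[5,50,95]));T=Q[Q[:,2]>np.percentile(Q[:,2],90)-.005]
print('wrist cap',cv2.minEnclosingCircle(T[:,:2].astype(np.float32)),T.mean(0),cv2.boundingRect(c))
E
python3 cap.py; python3 -c "
from h import *
print(ctrl.get_obs()['joint_positions'])"
```

```text
t: 15.45
position: [0.54, 0.168, 0.1972]
ee_rot: [0.821, 0.571, -0.002, 0.0]
wrist_force: [0.3, 1.0, -0.3]
width: 0.998
gripper_force: 0.0
t: 15.7
position: [0.5402, 0.1678, 0.1973]
ee_rot: [0.818, 0.575, -0.002, 0.0]
wrist_force: [-0.1, 0.6, -0.0]
width: 0.996
gripper_force: 0.0
t 15.7 pos [0.5402 0.1678 0.1973] shift [ 0.0319 -0.0197 -0.0027] F [-0.1325  0.5606 -0.0432] w 0.996116050773573 gf 0.0
turn [-0.0016  0.0037  0.0025] then shift [ 0.0318 -0.0198 -0.0027]
z [-0.0004  0.001   0.0752]
wrist cap ((0.5348242521286011, 0.21820101141929626), 0.2169567197561264) [0.5508 0.2196 0.0642] (0, 0, 640, 464)
[-0.68215465  0.83286685  0.68405839  1.57465665 -0.60500196  0.95888469
 -0.1481329 ]
```

View pics/w4.png

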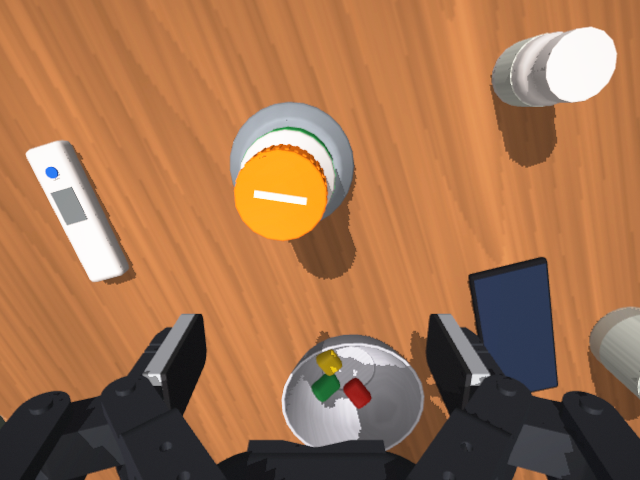

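The wrist view shows the cap's top face centred at about (281,193) with its bar at (281,198). The lozenges are safe in the bowl at (340,378), and no bystander is within the fingers' sweep.

```bash
cat > cap.py <<'E'
from h import *
import sys
go([.5325,.2045,.2],-20)
x,y=int(sys.argv[1]),int(sys.argv[2]);r0=int(sys.argv[3])
p,d=ctrl.read_camera('wrist');k=np.zeros(d.shape,np.uint8);cv2.circle(k,(x,y),r0,255,-1)
k[d<=0]=0;Q=pts(k,'wrist',d);z=np.percentile(Q[:,2],99);T=Q[abs(Q[:,2]-z)<.006];print('topz',z,len(T))
print('wrist cap',cv2.minEnclosingCircle(T[:,:2].astype(np.float32)),T.mean(0))
print('ray',ray('wrist',(x,y),.122))
E
python3 cap.py 281 193 75
python3 nudge.py '.008 -.005 0 0 0 0;.008 -.005 0 0 0 0;.008 -.005 0 0 0 0;.007 -.004 0 0 0 0;0 0 0 0 0 0;0 0 0 0 0 0;0 0 0 0 0 0'
python3 - <<'E'
from h import *
c=ctrl.get_calibration('wrist');q=(np.linalg.inv(c['pose'])@[.5325,.2045,.122,1])[:3];q=c['intrinsics']@q;print('expected px',q[:2]/q[2])
E
```

```text
t 15.75 pos [0.5403 0.1678 0.1974] shift [ 0.0318 -0.0198 -0.0026] F [-0.7375 -0.0037 -0.0699] w 1.0021421236465702 gf 0.0
turn [-0.0014  0.0034  0.0017] then shift [ 0.0318 -0.0199 -0.0026]
topz 0.1241458130346273 6632
wrist cap ((0.5323689579963684, 0.20704813301563263), 0.027185194194316864) [0.5327 0.2079 0.1228]
ray [[0.5337 0.2087 0.122 ]]
t: 16.38
position: [0.5332, 0.2033, 0.1974]
ee_rot: [0.82, 0.573, -0.002, 0.001]
wrist_force: [0.0, 0.6, 0.1]
width: 0.999
gripper_force: 0.0
expected px [314.38105293 250.56355084]
```

```bash
python3 cap.py 314 247 80; python3 -c "
from h import *
f=np.load('top0.npz');p,d=f['p'],f['d']
for n,b in(('top',(200,220,265,285)),('side',(240,180,310,260))):
  f=np.load(n+'0.npz');d=f['d'];k=np.zeros(d.shape,np.uint8);k[b[1]:b[3],b[0]:b[2]]=1
  Q=pts(k,n,d);
  for lo,hi in((.012,.06),(.0935,.12)):
    T=Q[(Q[:,2]>lo)&(Q[:,2]<hi)];print(n,lo,len(T),cv2.minEnclosingCircle(T[:,:2].astype(np.float32)))
"
```

```text
t 16.38 pos [0.5332 0.2033 0.1974] shift [ 0.0009 -0.0011 -0.0026] F [0.0069 0.5756 0.144 ] w 0.9993453730638958 gf 0.0
turn [-0.001   0.0037 -0.0016] then shift [ 0.0009 -0.0011 -0.0026]
topz 0.12397973241607425 5879
wrist cap ((0.5322564840316772, 0.20688199996948242), 0.027325671166181564) [0.5327 0.2081 0.1227]
ray [[0.5331 0.2066 0.122 ]]
top 0.012 880 ((0.534395694732666, 0.2074691504240036), 0.051786161959171295)
top 0.0935 155 ((0.5342472791671753, 0.2074100524187088), 0.027409378439188004)
side 0.012 952 ((0.5693965554237366, 0.31900426745414734), 0.1729426085948944)
side 0.0935 324 ((0.5321069955825806, 0.20142805576324463), 0.027500705793499947)
```

```bash
python3 nudge.py '.0023 -.001 .01 -.001 .004 -.002;0 0 .03 0 0 0;0 0 .03 0 0 0;0 0 .02 0 0 0;0 0 .012 0 0 0;0 0 .005 0 0 0;0 0 0 0 0 0;0 0 0 0 0 0'
python3 nudge.py '0 0 0 0 0 0;0 0 0 0 0 0;0 0 0 0 0 0;0 0 0 0 0 0;0 0 0 0 0 0;0 0 0 0 0 0;0 0 0 0 0 0' 0 80
python3 -c "
from h import *
go([.533,.2058,.090],-20)
p,d=ctrl.read_camera('side');cv2.imwrite('pics/s5.png',cv2.resize(p[150:310,170:370,::-1],None,fx=3,fy=3))"
```

```text
t: 17.1
position: [0.5335, 0.206, 0.0913]
ee_rot: [0.819, 0.574, 0.001, -0.0]
wrist_force: [0.3, 0.3, 0.6]
width: 0.998
gripper_force: 0.0
t: 17.68
position: [0.5332, 0.2062, 0.0906]
ee_rot: [0.819, 0.574, 0.001, -0.0]
wrist_force: [1.1, 1.4, 4.8]
width: 0.62
gripper_force: 82.6
t 17.68 pos [0.5332 0.2062 0.0906] shift [-0.0005 -0.      0.0006] F [1.0882 1.4442 4.832 ] w 0.6197015709445292 gf 82.57234085351229
turn [ 0.0002 -0.0011  0.0006] then shift [-0.0005 -0.      0.0006]
```

View pics/s5.png

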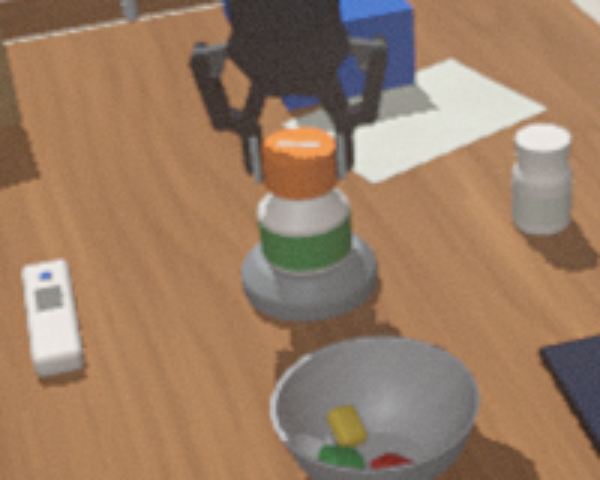

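The fingers hold the cap centrally (at about (300,160)) with little side force. Next I press it down.

```bash
python3 nudge.py '0 0 .002 0 0 0;0 0 .002 0 0 0;0 0 .002 0 0 0;0 0 0 0 0 0;0 0 0 0 0 0;0 0 0 0 0 0' - 100
```

```text
t: 18.23
position: [0.5332, 0.2062, 0.0861]
ee_rot: [0.819, 0.574, 0.001, -0.0]
wrist_force: [-9.3, 0.8, 39.7]
width: 0.615
gripper_force: 107.0
```

```bash
python3 nudge.py '0 0 -.0008 0 0 0;0 0 0 0 0 0'
python3 nudge.py '0 0 0 0 0 -.08;0 0 0 0 0 -.08;0 0 0 0 0 -.08;0 0 0 0 0 -.08;0 0 0 0 0 0'
python3 -c "
from h import *
go([.533,.2058,.086],48);o=ctrl.get_obs();print(o['torque'],o['joint_positions'][6])"
```

```text
t: 18.4
position: [0.5332, 0.2062, 0.0862]
ee_rot: [0.819, 0.574, 0.001, -0.0]
wrist_force: [-4.9, 0.5, 23.7]
width: 0.609
gripper_force: 105.2
t: 18.82
position: [0.5337, 0.2062, 0.0862]
ee_rot: [0.715, 0.699, 0.001, 0.0]
wrist_force: [-0.8, 0.9, 19.5]
width: 0.611
gripper_force: 104.8
t 18.82 pos [0.5337 0.2062 0.0862] shift [-0.0004 -0.0007  0.0002] F [-0.7868  0.9473 19.4563] w 0.611390499909813 gf 104.76610930636525
turn [ 0.0025 -0.0007 -0.8609] then shift [ 0.0003 -0.0008  0.0002]
[0.1303 0.2648 0.0637] 0.1377715096366879
```

```bash
python3 nudge.py '0 0 0 0 0 -.08;0 0 0 0 0 -.08;0 0 0 0 0 -.08;0 0 0 0 0 -.08;0 0 0 0 0 -.08;0 0 0 0 0 -.08;0 0 0 0 0 -.08;0 0 0 0 0 -.08'
python3 nudge.py '0 0 0 0 0 -.08;0 0 0 0 0 -.08;0 0 0 0 0 -.06;0 0 0 0 0 0;0 0 0 0 0 0'
python3 -c "
from h import *
go([.533,.2058,.086],48);o=ctrl.get_obs();print(o['torque'],o['joint_positions'][6])
p,d=ctrl.read_camera('side');cv2.imwrite('pics/s6.png',cv2.resize(p[160:260,200:340,::-1],None,fx=4,fy=4,interpolation=2))"
```

```text
t: 19.48
position: [0.5333, 0.2068, 0.0862]
ee_rot: [0.46, 0.888, 0.001, 0.0]
wrist_force: [-3.9, 3.2, 22.4]
width: 0.611
gripper_force: 105.2
t: 19.9
position: [0.533, 0.2067, 0.0862]
ee_rot: [0.361, 0.933, 0.001, -0.0]
wrist_force: [-6.1, 2.7, 24.8]
width: 0.61
gripper_force: 105.3
t 19.9 pos [0.533  0.2067 0.0862] shift [-0.0006 -0.0007  0.0002] F [-6.0859  2.7167 24.7971] w 0.6101645972459818 gf 105.314234867692
turn [ 0.0018 -0.0011 -0.0054] then shift [-0.0006 -0.0007  0.0002]
[0.4921 1.3399 0.0876] 0.7359322500952297
```

View pics/s6.png

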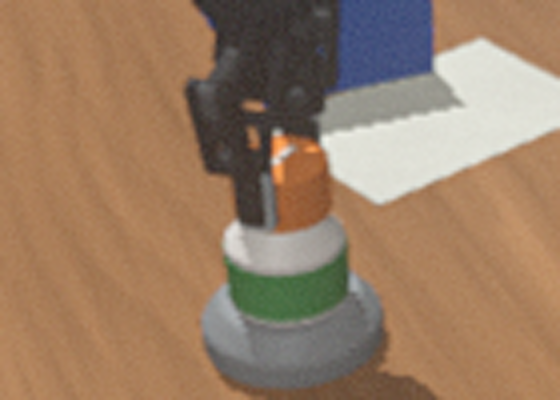

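The cap has turned with the gripper: its bar, at about (285,155), now points the other way. I'll lift gently and watch the force.

```bash
python3 nudge.py '0 0 -.003 0 0 0;0 0 -.003 0 0 0;0 0 -.003 0 0 0;0 0 -.003 0 0 0;0 0 0 0 0 0;0 0 0 0 0 0'
python3 -c "
from h import *
go([.533,.2058,.160],48)"
```

```text
t: 20.45
position: [0.5327, 0.2061, 0.0971]
ee_rot: [0.361, 0.932, 0.0, -0.0]
wrist_force: [-2.4, 1.4, 0.6]
width: 0.612
gripper_force: 104.3
t 20.45 pos [0.5327 0.2061 0.0971] shift [-0.0004  0.     -0.0629] F [-2.3769  1.3546  0.5968] w 0.6123355939148685 gf 104.3112314119935
turn [-0.0001 -0.0009 -0.0063] then shift [-0.0004  0.     -0.0629]
```

```bash
python3 nudge.py '0 0 -.006 0 0 0;0 0 -.01 0 0 0;0 0 -.015 0 0 0;0 0 -.014 0 0 0;0 0 -.01 0 0 0;0 0 -.004 0 0 0;0 0 0 0 0 0;0 0 0 0 0 0'
python3 nudge.py '0 0 0 0 0 0;0 0 0 0 0 0;0 0 0 0 0 0'
python3 -c "
from h import *
go([.533,.2058,.156],48)
p,d=ctrl.read_camera('side');a=p[140:320,180:360,::-1];b=p[300:480,200:440,::-1];cv2.imwrite('pics/s7.png',np.hstack([cv2.resize(a,(400,400)),cv2.resize(b,(400,400))]))
m=mask(p,(100,120,40),(125,255,255));P=pts(m,'side',d);k=(P[:,1]<-.15)&(P[:,0]<.7)&(P[:,0]>.35)&(P[:,2]<.15);print(np.percentile(P[k][:,2],[1,50,99]))"
```

```text
t: 21.12
position: [0.5329, 0.206, 0.156]
ee_rot: [0.361, 0.932, 0.0, -0.0]
wrist_force: [-0.4, -0.5, -0.5]
width: 0.615
gripper_force: 104.3
t: 21.37
position: [0.5328, 0.206, 0.1557]
ee_rot: [0.361, 0.932, 0.0, -0.0]
wrist_force: [0.2, -0.6, -0.7]
width: 0.613
gripper_force: 104.3
t 21.37 pos [0.5328 0.206  0.1557] shift [-0.0002 -0.     -0.0003] F [ 0.2215 -0.6264 -0.6869] w 0.6127199363778594 gf 104.30009147152305
turn [-0.0002 -0.0007 -0.0064] then shift [-0.0002 -0.     -0.0003]
[0.0004 0.0037 0.0492]
```

View pics/s7.png

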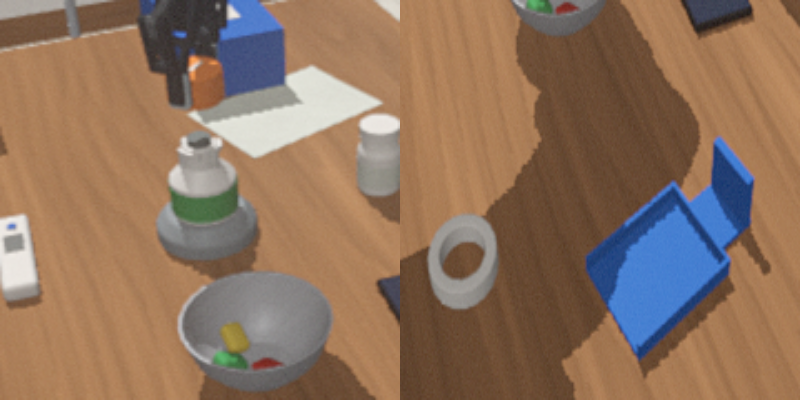

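The cap is held at (205,82) above the open neck (200,142). The lozenges are in the bowl and the tray lies flat and empty.

```bash
python3 -c "
from rig import ctrl
print(ctrl.finish_job())"
```

```text
the job is handed in; nothing more can be done
None
```

The job is handed in (verdict not shown): all three lozenges are in the bowl, the tray is flat on the desk and let go, and the gripper holds the cap level about 5 cm above the open bottle.

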